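# Centre the printed figurine on the scanner turntable

## Robot

A 7-joint arm with a two-finger parallel gripper is mounted at the origin on the work surface. World frame = base frame: x ahead of the robot, y to its left, z up, the work surface at z = 0. Lengths are in m, angles in rad, forces in N, time in s.
With the tool pointing down it reaches from about 0.425 to 0.925 m from the base axis. Payload 6.8 kg.
Tool frame: the origin (TCP) lies at the very end of the fingers, on their centre line; the grasp point (between the pads) lies 19 mm behind it; z points along the fingers, y is the line along which they close (so a half turn about z gives the same grasp; the last joint's range is limited). The gripper opens to 85 mm and grips with 20 to 120 N. Pads are 22 mm wide; open, the fingers measure 114 mm over their backs; the gripper's body (76 mm by 85 mm) begins 54 mm behind the grasp point. The pads swing forward as they close: fully open they stand 13 mm farther back than shut.
Start: joints at [-1.244, 0.477, 0.022, 1.555, -0.011, 1.109, -0.083], TCP at [0.284, 0.612, 0.231] pointing down, gripper open.
Joint ranges: [-2.96, 2.96], [-0.34, 2.1], [-1.41, 1.46], [0.24, 2.44], [-1.37, 4.51], [0.17, 1.92], [-2.96, 2.96]. Speed limits (rad/s): [2.39, 2.39, 3.14, 3.14, 3.14, 3.14, 3.14].

## Interface

Orientations are given as a rotation vector (axis times angle).
In Python, from bench import monitor, optics, r gives the robot as it stands.
- The arm moves only by the shell command python3 -m crank 'ROWS' [OPENING] [FORCE]. ROWS is JSON, a list of rows, each a list of 2 entries, a list of its own where there are three numbers: the shift along the tool's x, y, z in cm, then the turn, a rotation vector about the tool's x, y, z in rad. A call has 1 to 5 rows; each row shifts and turns the commanded pose from where the row before left it, along the tool's axes as they then stand; what a row does not reach is not made up. A row lasts 1/10 s, in which the tool goes at most 50 mm and 8.59 degrees, less where a joint would pass 70% of its speed; a pose out of reach is approached as far as the arm can. A call is refused whole if a number of a shift passes 5 or a number of a turn 0.15, either way. A call with a gripper value outside its range is refused whole. OPENING is the finger opening in cm, from 0 to 8.54, set as the call begins (- or left out, the last holds). The fingers move at their own pace and stop on an object; FORCE is the grip in N (left out, the last holds). Time passes only in rows, so rows that do not move let the fingers close. It gives the time, the measured TCP pose, the force, the opening and the grip force at its end, in the units of the state.
- monitor.get_obs(): the state, without advancing time (a new reading comes with each control period).
- optics.grab_frame(name): name is "side" or "top"; returns (picture, depth): 400x640x3 uint8, red, green, blue; 400x640 float32, m along the optical axis (not along the pixel's ray), 0 where there is no reading.
- optics.camera_model(name): a dict with "vertical_fov" (degrees; the focal length in pixels is half the picture's height over the tangent of half this angle, whatever the lens; pixels are square), "cx", "cy" (the principal point, pixels), "R" (3x3) and "t" (3): a world point X has camera coordinates R X + t. Camera axes: x right, y down, z forward; pixel columns grow to the right and rows downward; lengths in m; the calibration is good to about 2 mm. A picture is of the moment at which its call begins. camera_model takes no time and is no camera call.
- r.hand_in(): hands the job in; it is judged then, once.
The state is a dict: "clock": time; "joints": joint angles; "qvel": joint speeds; "tau": joint torques, N m; "tcp_pos": TCP position; "orientation": TCP orientation; "contact_force": force on the tool from outside, world axes, zero at the start; "moment": the same for the moment, N m; "grip_width": finger opening in m; "gripper_force": force on a finger pad.
Only numpy, scipy, OpenCV 4.12 (cv2) and the standard library are available. Lean on these libraries where they do the work, as an engineer would, in place of code of your own. Each camera call takes 0.05 s, during which the arm holds its last target. There are 200 camera calls.

## Task

Get the printed robot figurine ready for scanning: with light taps of the fingertips low on its wobbly pedestal, nudge it to the middle of the little turntable until the pedestal stands inside the smallest ring. Only push it: do not grip it, pick it up or tip it over, leave it standing upright and leave everything else on the bench as it is.

Things in the scene. Friction and masses are not known exactly. Their poses are not given: they have to be found in the camera images.
- figurine: Light grey printed robot figurine, rigid, 58 mm tall, 24 to 42 g. Origin: centre of its underside, z up. Its round pedestal has a flat underside only 22 mm across, flares to 32 mm diameter at 4 mm height and is a straight 32 mm cylinder from 4 to 12 mm; legs, body and head above lie within 28 mm diameter. Pushed on the pedestal it slides; pushed higher or hit hard it topples (friction 0.5 to 0.7).
- platter: The turntable's black round platter, 110 mm diameter, 10 mm thick, flat top; it cannot turn or move. Origin on its axis at its underside, z up: the top is 10 mm above it, 38 mm above the bench. White lines on the top: the smallest ring, 44 mm in diameter, round the centre; a second ring, 72 mm; a scale of ticks at the rim.
- turntable: The fixed grey round housing under the platter, 100 mm diameter, 26 mm high, with a 15 mm high key pad sticking out on its -x side. Origin at the centre of its underside on the bench.
- scanner: Bystander, fixed: scanner bar, 150 mm wide, on a round stand, 165 mm high, about 0.27 m from the turntable's centre. Origin under its stand.
- rook: Bystander, loose: light grey printed chess rook, 52 mm tall, 30 mm foot, standing on the bench about 0.12 to 0.16 m from the turntable's centre. Origin at its underside.
- glue: Bystander, loose: white glue stick standing on the bench, 29 mm diameter, 84 mm tall, about 0.11 to 0.15 m from the turntable's centre. Origin at its underside.
- caliper: Bystander, loose: digital caliper lying on the bench beside the turntable, 235 mm long along its x, 15 mm high. Origin under its sliding head.
- cutters: Bystander, loose: side cutters lying on the bench, 130 mm long. Origin at the bench, near the pivot.
- scraper: Bystander, loose: print scraper lying on the bench along its x.
- driver: Bystander, loose: screwdriver lying on the bench along its x.
There are look-alikes about, which are no part of the job. What is shaped like the figurine but orange or red is not meant.

How it is judged:
At the end, for the whole second after the job is handed in: The figurine stands still and upright (within 0.08 rad) on the platter with the centre of its pedestal within 6 mm of the platter's axis, that is, with the pedestal inside the smallest ring (horizontal distance between figurine and platter below 0.006 m and z of figurine in the frame of platter between 0.007 and 0.013 m and angle between figurine's own z axis and vertical below 0.08 rad and linear speed of figurine below 0.01 m/s); the robot touches nothing.
It fails at once if the figurine is picked up (8 mm or more off the platter) (z of figurine in the frame of platter above 0.018 m).
It fails at once if the figurine drops off the platter (z of figurine in the frame of platter below 0.002 m).
It fails at once if the figurine is tipped by more than 0.35 rad (20 degrees) (angle between figurine's own z axis and vertical above 0.35 rad).
It fails at once if the figurine is hit or squeezed with more than 4 N (contact force between the fingers and figurine above 4 N).
It fails at once if a bystander is moved by more than 15 mm (distance of any of rook, glue, caliper, cutters, scraper, driver from where it was at the start of the episode above 0.015 m).
It also fails if it takes over 48 s, if anything falls off the work surface, if the arm or the gripper's body presses on something with over 40 N, if the wrist force passes 120 N, or if a joint passes its speed limit or range.

## Working session

There is one attempt and no reset: what is moved stays moved. The work goes in short steps, Python scripts to look and compute and a shell command to move; the robot and the scene stay as the last step left them, time stands still between calls to the robot, and variables do not carry over. Pictures are saved under pics/ and viewed, at most 10 in all, crops included, and the job is handed in when it is done.

```bash
mkdir -p pics; ls; python3 - <<'E'
from bench import monitor, optics, r
import cv2,numpy as np
print(monitor.get_obs())
for n in("side","top"):
    m=optics.camera_model(n);print(n,m, "C",-np.array(m["R"]).T@np.array(m["t"]))
    p,d=optics.grab_frame(n);cv2.imwrite(f"pics/{n}0.png",p[:,:,::-1]);np.save(f"pics/{n}0.npy",d)
E
```

```text
pics
{'clock': 0.0, 'joints': array([-1.24412291,  0.47776795,  0.02236107,  1.55645969, -0.01150948,
        1.10927532, -0.08308641]), 'qvel': array([-1.76263200e-03,  1.22405926e-03, -3.44384648e-05,  1.43784242e-04,
        1.54815039e-03,  2.87898903e-04, -1.59886397e-04]), 'tau': array([ 6.31270268e-04, -5.96454191e+01,  1.60826214e+00, -2.81195873e+01,
        1.25298905e-02,  9.58147575e-03, -1.00258524e-05]), 'tcp_pos': array([0.28408877, 0.61165867, 0.2303442 ]), 'orientation': array([-6.77500984e-01, -3.06740859e+00,  2.77025737e-03]), 'contact_force': array([ 0.23583545, -0.5397602 , -0.56985011]), 'moment': array([ 0.02141787, -0.0811182 , -0.05482046]), 'gripper_force': 0.0, 'grip_width': 0.0854086033678933}
side {'vertical_fov': 52.31705583246854, 'cx': 320.49436417436476, 'cy': 195.8997213434532, 'R': array([[ 0.93844795, -0.34536004,  0.00647233],
       [-0.24231999, -0.67157897, -0.70018762],
       [ 0.24616351,  0.65552126, -0.71392955]]), 't': array([-0.51100245,  0.160467  ,  0.9799052 ])} C [ 0.27721666 -0.71106226  0.81524766]
top {'vertical_fov': 49.960314971155604, 'cx': 314.3975999166571, 'cy': 203.58537749324447, 'R': array([[ 0.01274308, -0.9999035 ,  0.00553143],
       [-0.98566113, -0.01349203, -0.16819662],
       [ 0.16825502, -0.00330877, -0.98573795]]), 't': array([-0.014436  ,  0.52135907,  1.17504208])} C [ 0.31636061 -0.00351248  1.24605425]
```

View pics/side0.png

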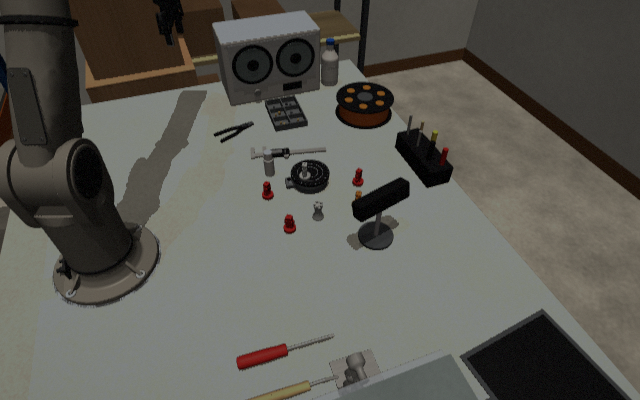

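View pics/top0.png

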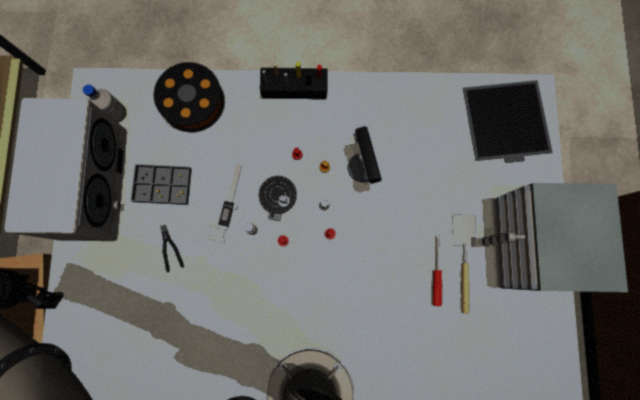

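The side view shows the platter near (310,176) with the figurine near (304,172). The top view shows the platter near (278,194) with the figurine near (284,200). I'll deproject the depth and look at a crop.

```bash
cat >h.py <<'E'
from bench import monitor, optics, r
import cv2,numpy as np
def cloud(n,d,m):
    f=200/np.tan(np.radians(m["vertical_fov"]/2)); v,u=np.mgrid[:400,:640]
    P=np.stack([(u-m["cx"])/f*d,(v-m["cy"])/f*d,d],-1)
    return (P-np.array(m["t"]))@np.array(m["R"])
def proj(n,X):
    m=optics.camera_model(n);f=200/np.tan(np.radians(m["vertical_fov"]/2))
    q=np.atleast_2d(X)@np.array(m["R"]).T+np.array(m["t"]); return q[:,:2]/q[:,2:]*f+[m["cx"],m["cy"]]
E
python3 - <<'E'
from h import *
ims=[]
for n,(u,v) in(("side",(308,174)),("top",(278,196))):
    d=np.load(f"pics/{n}0.npy");m=optics.camera_model(n);W=cloud(n,d,m)
    p=cv2.imread(f"pics/{n}0.png")
    w=W[v-35:v+35,u-35:u+35].reshape(-1,3);c=p[v-35:v+35,u-35:u+35].reshape(-1,3).mean(1)
    s=(abs(w[:,2]-.038)<.006)&(c<60)
    q=w[s][:,:2].astype(np.float32);(cc,R)=cv2.minEnclosingCircle(q);print(n,"platter",s.sum(),cc,R,np.median(w[s][:,2]))
    near=np.hypot(*(w[:,:2]-cc).T)<.06
    for lo,hi in((.046,.054),(.054,.07),(.07,.085),(.085,.12)):
        t=near&(w[:,2]>lo)&(w[:,2]<hi);print(lo,hi,t.sum(),w[t].mean(0) if t.any() else '',w[t].max(0)if t.any() else '')
    ims.append(cv2.resize(p[v-30:v+30,u-40:u+40],None,fx=9,fy=9,interpolation=cv2.INTER_CUBIC)[:, :])
a=np.vstack([cv2.resize(i,(400,300)) for i in ims]);cv2.imwrite("pics/c1.png",np.clip(a*1.5,0,255).astype(np.uint8))
E
```

```text
side platter 670 (0.5045430064201355, 0.06888437271118164) 0.10822778195142746 0.03997889274518418
0.046 0.054 64 [0.52691857 0.07853001 0.05101808] [0.54271533 0.09475282 0.05387851]
0.054 0.07 20 [0.52435356 0.07767167 0.06128985] [0.53754441 0.09012626 0.06862682]
0.07 0.085 26 [0.52507998 0.07695038 0.07712117] [0.53689431 0.08792178 0.08468115]
0.085 0.12 30 [0.52631403 0.08067534 0.09126526] [0.53607174 0.09022124 0.09807765]
top platter 923 (0.5192809700965881, 0.11522404849529266) 0.08673039823770523 0.03808765385156072
0.046 0.054 47 [0.52431146 0.07885145 0.04965833] [0.54143375 0.09576942 0.05382002]
0.054 0.07 5 [0.52076763 0.07879041 0.06125014] [0.52993677 0.09176048 0.06843303]
0.07 0.085 12 [0.52443375 0.07677652 0.07649899] [0.53304743 0.09079292 0.08088213]
0.085 0.12 33 [0.52733815 0.08009514 0.09037723] [0.53625913 0.0871287  0.09477176]
```

View pics/c1.png

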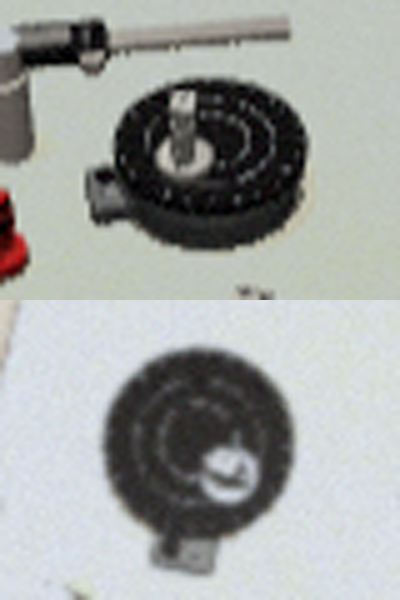

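The crop shows the grey figurine on the robot side of the platter, overlapping the smallest ring's lower right in the top view. Next I'll fit the platter silhouette for its centre.

```bash
cat >>h.py <<'E'
from scipy.optimize import minimize
from scipy.spatial.transform import Rotation as Ro
a=np.linspace(0,2*np.pi,60)
def circ(c,rad,z): return np.c_[c[0]+rad*np.cos(a),c[1]+rad*np.sin(a),z+0*a]
def fit(n,p,shape,mask,c0,box):
    S=8; u0,v0,s=box
    M=cv2.resize(mask[v0-s:v0+s,u0-s:u0+s].astype(np.float32),None,fx=S,fy=S,interpolation=cv2.INTER_LINEAR)
    def cost(x):
        h=cv2.convexHull(((proj(n,np.vstack([circ(np.array(c0)+x/1000,R,z) for R,z in shape]))-[u0-s,v0-s]+.5)*S*16).astype(np.int32))
        I=np.zeros_like(M);cv2.fillConvexPoly(I,h,1.,shift=4);return np.abs(I-M).sum()/S/S
    o=minimize(cost,[0,0],method="Nelder-Mead",options=dict(initial_simplex=[[0,0],[8,0],[0,8]]));return np.array(c0)+o.x/1000,o.fun
PL=[(.055,.038),(.055,.028),(.05,.026),(.05,0)]
E
python3 - <<'E'
from h import *
for n,b in(("side",(310,176,32)),("top",(278,195,30))):
    p=cv2.imread(f"pics/{n}0.png").mean(2);u,v,s=b
    if n=="side": print(p[176,:][280:345:4])
    m=cv2.morphologyEx((p<85).astype(np.uint8),cv2.MORPH_CLOSE,np.ones((9,9)));m=cv2.morphologyEx(m,cv2.MORPH_OPEN,cv2.getStructuringElement(2,(13,13)))
    print(n,fit(n,p,PL,m,(.55,.09),b))
    if n=="top":
      print(fit(n,p,PL[:2],m,(.55,.09),b))
print(Ro.from_rotvec(monitor.get_obs()["orientation"]).as_matrix())
E
```

```text
[129.33333333 128.33333333 111.66666667  45.33333333  14.66666667
 124.66666667  47.66666667 121.33333333  55.66666667  11.66666667
  58.66666667  12.66666667   6.66666667 129.         129.
 130.         130.        ]
side (array([0.54821759, 0.1043972 ]), np.float64(305.181396484375))
top (array([0.54844975, 0.09970922]), np.float64(67.626953125))
(array([0.54844975, 0.09970922]), np.float64(67.626953125))
[[-9.06941112e-01  4.21256994e-01 -6.03436068e-04]
 [ 4.21257416e-01  9.06939838e-01 -1.52305260e-03]
 [-9.43163508e-05 -1.63552094e-03 -9.99998658e-01]]
```

```bash
python3 -m crank '[[[0,0,0],[0,0,-0.146]],[[0,0,0],[0,0,-0.146]],[[0,0,0],[0,0,-0.146]],[[0,0,0],[0,0,-0.146]],[[0,0,0],[0,0,-0.146]]]' 1.8 20; python3 -m crank '[[[0,0,0],[0,0,-0.146]],[[0,0,0],[0,0,-0.146]],[[0,0,0],[0,0,-0.146]],[[0,0,0],[0,0,0]],[[0,0,0],[0,0,0]]]'
cat >>h.py <<'E'
def go(target,dirn=None):
    o=monitor.get_obs();R=Ro.from_rotvec(o["orientation"]).as_matrix()
    print("t",o["clock"],"tcp",o["tcp_pos"].round(4),"w",o["grip_width"]);print("-x ang",np.degrees(np.arctan2(-R[1,0],-R[0,0])),"tilt",R[:,2].round(4))
    print("tool shift cm",(R.T@(np.array(target)-o["tcp_pos"])*100).round(2))
E
python3 -c "
from h import *
go([.495,.052,.231])"
```

```text
clock: 0.6
tcp_pos: [0.2842, 0.6118, 0.2307]
orientation: [0.471, -3.106, 0.002]
contact_force: [-0.6, -0.7, -0.9]
grip_width: 0.0179
gripper_force: 0.0
clock: 1.1
tcp_pos: [0.2844, 0.612, 0.2309]
orientation: [1.12, -2.935, 0.001]
contact_force: [0.1, 0.1, -0.4]
grip_width: 0.0179
gripper_force: 0.0
t 1.1 tcp [0.2844 0.612  0.2309] w 0.017860147626145313
-x ang 41.77924012330649 tilt [-4.e-04 -6.e-04 -1.e+00]
tool shift cm [ 2.160e+01 -5.579e+01  1.000e-02]
```

```bash
for i in 1 ; do python3 -m crank '[[[1.44,-3.72,0],[0,0,0]],[[1.44,-3.72,0],[0,0,0]],[[1.44,-3.72,0],[0,0,0]],[[1.44,-3.72,0],[0,0,0]],[[1.44,-3.72,0],[0,0,0]]]'; python3 -m crank '[[[1.44,-3.72,0],[0,0,0]],[[1.44,-3.72,0],[0,0,0]],[[1.44,-3.72,0],[0,0,0]],[[1.44,-3.72,0],[0,0,0]],[[1.44,-3.72,0],[0,0,0]]]';python3 -m crank '[[[1.44,-3.72,0],[0,0,0]],[[1.44,-3.72,0],[0,0,0]],[[1.44,-3.72,0],[0,0,0]],[[1.44,-3.72,0],[0,0,0]],[[1.44,-3.72,0],[0,0,0]]]';python3 -m crank '[[[0,0,0],[0,0,0]],[[0,0,0],[0,0,0]],[[0,0,0],[0,0,0]]]';done
python3 -c "
from h import *
go([.495,.052,.09])"
```

```text
clock: 1.6
tcp_pos: [0.3557, 0.4242, 0.2313]
orientation: [-1.121, 2.935, 0.0]
contact_force: [0.6, -0.4, 0.1]
grip_width: 0.0181
gripper_force: 0.0
clock: 2.1
tcp_pos: [0.4266, 0.2379, 0.2315]
orientation: [-1.121, 2.934, 0.0]
contact_force: [-0.2, -0.3, -0.2]
grip_width: 0.018
gripper_force: 0.0
clock: 2.6
tcp_pos: [0.4976, 0.0515, 0.2316]
orientation: [-1.121, 2.934, 0.0]
contact_force: [0.6, 0.3, 0.5]
grip_width: 0.0177
gripper_force: 0.0
clock: 2.9
tcp_pos: [0.4969, 0.0543, 0.2313]
orientation: [-1.126, 2.933, 0.001]
contact_force: [-1.0, 0.8, 0.9]
grip_width: 0.018
gripper_force: 0.0
t 2.9 tcp [0.4969 0.0543 0.2313] w 0.01799060959954168
-x ang 42.01432349442527 tilt [-2.e-04  6.e-04 -1.e+00]
tool shift cm [ 0.3  -0.05 14.13]
```

```bash
python3 -m crank '[[[0.1,0,3],[0,0,0]],[[0.1,0,3],[0,0,0]],[[0.1,0,3],[0,0,0]],[[0.1,0,3],[0,0,0]],[[0,0,2],[0,0,0]]]';python3 -m crank '[[[0,0,0],[0,0,0]],[[0,0,0],[0,0,0]]]'
cat >look.py <<'E'
from h import *
import sys
k=sys.argv[1];ims=[]
for n,(u,v) in(("side",(308,170)),("top",(278,196))):
    F=[optics.grab_frame(n) for _ in range(3)];p=np.mean([f[0] for f in F],0)[:,:,::-1];m=optics.camera_model(n)
    W=np.vstack([cloud(n,f[1],m)[v-35:v+35,u-35:u+35].reshape(-1,3) for f in F]);W=W[np.hypot(*(W[:,:2]-[.5484,.0997]).T)<.05]
    c=np.tile(p[v-35:v+35,u-35:u+35].mean(2).ravel(),1)
    f0=np.array([float(sys.argv[2]),float(sys.argv[3])]);W=W[np.hypot(*(W[:,:2]-f0).T)<.02]
    for lo,hi in((.046,.054),(.085,.1)):
        t=W[(W[:,2]>lo)&(W[:,2]<hi)]
        if len(t)>9: print(n,lo,len(t),"mean",t.mean(0)[:2].round(4),"mid",((np.percentile(t,3,0)+np.percentile(t,97,0))/2)[:2].round(4))
    i=cv2.resize(p[v-30:v+30,u-40:u+40],(800,600),interpolation=cv2.INTER_CUBIC)
    q=lambda c,R,z,col:cv2.polylines(i,[((proj(n,circ(c,R,z))-[u-40,v-30]+.5)*10).astype(np.int32)],True,col,1)
    q((.5484,.0997),.055,.038,(0,255,0));q((.5484,.0997),.022,.038,(0,255,0));q(f0,.016,.050,(0,0,255))
    ims.append(cv2.resize(i,(400,300)))
cv2.imwrite(f"pics/l{k}.png",np.clip(np.vstack(ims)*1.4,0,255).astype(np.uint8))
E
python3 look.py 1 .526 .0797; python3 -c "
from h import *
go([.495,.052,.042])"
```

```text
clock: 3.4
tcp_pos: [0.4928, 0.052, 0.0895]
orientation: [1.128, -2.93, -0.002]
contact_force: [-0.6, -0.1, 1.3]
grip_width: 0.0182
gripper_force: 0.0
clock: 3.6
tcp_pos: [0.4942, 0.0515, 0.0916]
orientation: [1.128, -2.932, -0.001]
contact_force: [0.6, 0.7, 0.4]
grip_width: 0.0177
gripper_force: 0.0
side 0.046 153 mean [0.5281 0.0769] mid [0.5275 0.0792]
t 3.9 tcp [0.4949 0.0506 0.0922] w 0.01841451892442086
-x ang 42.00449778449656 tilt [ 1.8e-03  5.0e-04 -1.0e+00]
tool shift cm [-0.09  0.1   5.02]
```

View pics/l1.png

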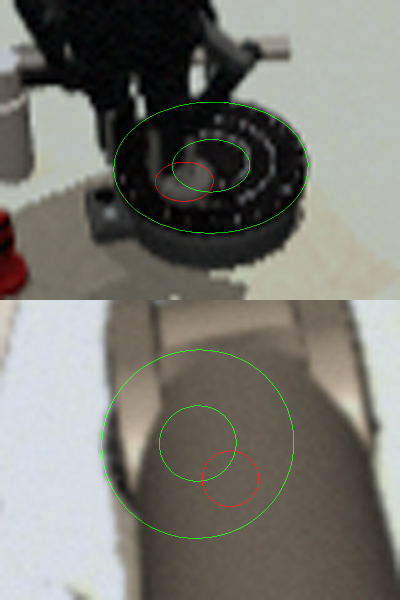

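The side overlay agrees: platter rim circle fits, and the pedestal is at crop (182,180), matching the red circle. The top view is hidden by the arm. I'll descend behind the figurine.

```bash
python3 -m crank '[[[0.02,0.02,1.2],[0,0,0]],[[0,0.02,1.2],[0,0,0]],[[0,0.02,1.2],[0,0,0]],[[0,0.02,0.9],[0,0,0]],[[0,0,0.4],[0,0,0]]]';python3 -m crank '[[[0,0,0],[0,0,0]],[[0,0,0],[0,0,0]],[[0,0,0],[0,0,0]]]'
python3 look.py 2 .526 .0797; python3 -c "
from h import *
go([.5484,.0997,.042])"
```

```text
clock: 4.4
tcp_pos: [0.4927, 0.0507, 0.0407]
orientation: [1.125, -2.931, -0.001]
contact_force: [-0.9, -0.3, -0.5]
grip_width: 0.018
gripper_force: 0.0
clock: 4.7
tcp_pos: [0.494, 0.0509, 0.0427]
orientation: [-1.126, 2.932, -0.0]
contact_force: [1.0, -0.0, 0.2]
grip_width: 0.0182
gripper_force: 0.0
t 5.0 tcp [0.4937 0.0509 0.0425] w 0.01808875534529469
-x ang 42.01159765614856 tilt [ 4.e-04  1.e-04 -1.e+00]
tool shift cm [-7.33 -0.03  0.05]
```

View pics/l2.png

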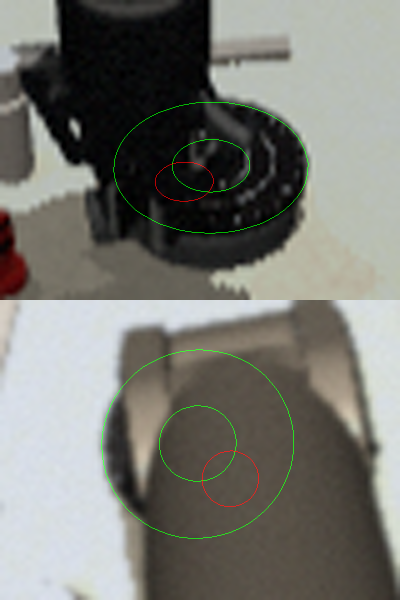

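The gripper hides the figurine in both views, so I'll push slowly and stop short, then retreat and look.

```bash
python3 -m crank '[[[-0.25,0,0],[0,0,0]],[[-0.25,0,0],[0,0,0]],[[-0.25,0,0],[0,0,0]],[[-0.25,0,0],[0,0,0]],[[-0.2,0,0],[0,0,0]]]';python3 -m crank '[[[-0.15,0,0],[0,0,0]],[[-0.15,0,0],[0,0,0]],[[-0.15,0,0],[0,0,0]],[[-0.15,0,0],[0,0,0]],[[-0.15,0,0],[0,0,0]]]';python3 -m crank '[[[-0.2,0,0],[0,0,0]],[[-0.2,0,0],[0,0,0]],[[-0.2,0,0],[0,0,0]],[[-0.2,0,0],[0,0,0]],[[-0.2,0,0],[0,0,0]]]'
python3 look.py 3 .5335 .086; python3 -c "
from h import *
go([.5484,.0997,.042])"
```

```text
clock: 5.5
tcp_pos: [0.5028, 0.0591, 0.0423]
orientation: [-1.126, 2.933, 0.0]
contact_force: [0.2, -0.2, 0.8]
grip_width: 0.0182
gripper_force: 0.0
clock: 6.0
tcp_pos: [0.5082, 0.0639, 0.0423]
orientation: [1.126, -2.933, -0.0]
contact_force: [-1.1, -0.4, -0.4]
grip_width: 0.018
gripper_force: 0.0
clock: 6.5
tcp_pos: [0.5156, 0.0707, 0.0423]
orientation: [1.126, -2.933, -0.0]
contact_force: [0.1, 0.4, 0.4]
grip_width: 0.018
gripper_force: 0.1
side 0.046 41 mean [0.5231 0.089 ] mid [0.5298 0.0892]
side 0.085 20 mean [0.5166 0.0867] mid [0.5191 0.084 ]
t 6.8 tcp [0.5155 0.0705 0.0423] w 0.018448373750993702
-x ang 42.005097727307195 tilt [-1.e-04  0.e+00 -1.e+00]
tool shift cm [-4.4  -0.04  0.03]
```

View pics/l3.png

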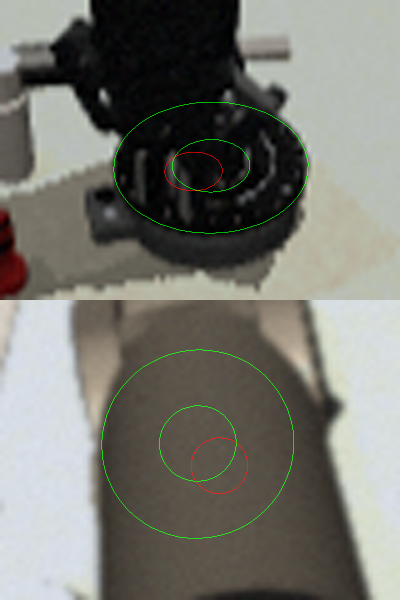

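Still hidden. I'll continue 16 mm, staying short of nominal, then back off and look.

```bash
python3 -m crank '[[[-0.2,0,0],[0,0,0]],[[-0.2,0,0],[0,0,0]],[[-0.2,0,0],[0,0,0]],[[-0.2,0,0],[0,0,0]],[[-0.2,0,0],[0,0,0]]]';python3 -m crank '[[[-0.2,0,0],[0,0,0]],[[-0.2,0,0],[0,0,0]],[[-0.1,0,0],[0,0,0]],[[-0.1,0,0],[0,0,0]],[[0,0,0],[0,0,0]]]'; python3 -c "
from h import *
go([.5484,.0997,.042])"
python3 -m crank '[[[0.2,0,0],[0,0,0]],[[0.4,0,0],[0,0,0]],[[0.8,0,0],[0,0,0]],[[1,0,0],[0,0,0]],[[1,0,0],[0,0,0]]]';python3 -m crank '[[[0.4,0,-4],[0,0,0]],[[0,0,-5],[0,0,0]],[[0,0,-5],[0,0,0]],[[0,-5,0],[0,0,0]],[[0,-5,0],[0,0,0]]]';python3 -m crank '[[[0,-5,0],[0,0,0]],[[0,-5,0],[0,0,0]],[[0,-5,0],[0,0,0]],[[0,0,0],[0,0,0]],[[0,0,0],[0,0,0]]]'
python3 look.py 4 .5471 .0985
```

```text
clock: 7.3
tcp_pos: [0.5231, 0.0774, 0.0423]
orientation: [-1.126, 2.933, 0.0]
contact_force: [0.1, 0.1, 0.2]
grip_width: 0.0177
gripper_force: 0.1
clock: 7.8
tcp_pos: [0.5275, 0.0814, 0.0423]
orientation: [-1.126, 2.933, 0.0]
contact_force: [0.7, -1.0, -1.0]
grip_width: 0.0182
gripper_force: 0.0
t 7.8 tcp [0.5275 0.0814 0.0423] w 0.01816022903475896
-x ang 42.01253880613391 tilt [ 1.e-04  1.e-04 -1.e+00]
tool shift cm [-2.78 -0.04  0.03]
clock: 8.3
tcp_pos: [0.5012, 0.0576, 0.0423]
orientation: [1.125, -2.933, 0.0]
contact_force: [-0.2, 0.1, -0.5]
grip_width: 0.0182
gripper_force: 0.0
clock: 8.8
tcp_pos: [0.5672, -0.0185, 0.1851]
orientation: [-1.129, 2.926, -0.001]
contact_force: [1.0, -0.3, 0.1]
grip_width: 0.0179
gripper_force: 0.0
clock: 9.3
tcp_pos: [0.6657, -0.1319, 0.1814]
orientation: [1.121, -2.933, -0.001]
contact_force: [-1.1, 0.9, -0.5]
grip_width: 0.0182
gripper_force: 0.0
side 0.046 179 mean [0.5454 0.0952] mid [0.5459 0.0976]
side 0.085 94 mean [0.5447 0.0963] mid [0.5449 0.0968]
top 0.046 134 mean [0.5427 0.0952] mid [0.5467 0.096 ]
top 0.085 93 mean [0.5459 0.0965] mid [0.5461 0.0959]
```

View pics/l4.png

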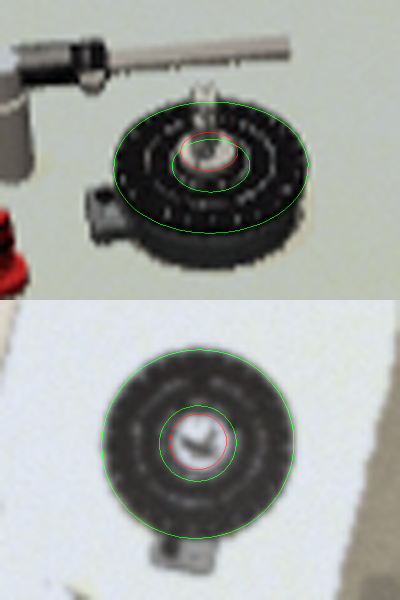

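The figurine stands upright in the middle: crop (198,442) in the top view and (209,150) in the side view. I'll measure the remaining offset against the white rings.

```bash
cat >fine.py <<'E'
from h import *
from scipy.ndimage import map_coordinates as mc
for n,(u,v) in(("side",(308,170)),("top",(278,196))):
    p=np.mean([optics.grab_frame(n)[0] for _ in range(6)],0).mean(2)
    s=lambda c,R,z:mc(p,proj(n,circ(c,R,z))[:,::-1].T,order=1)
    grid=[(x,y) for x in np.arange(.540,.557,.0005) for y in np.arange(.091,.108,.0005)]
    def best(g): 
        k=np.argsort([-g(c) for c in grid])[:5];return np.mean([grid[i] for i in k],0).round(4)
    P=best(lambda c:s(c,.036,.038).mean()+s(c,.051,.038).mean()*0-.5*s(c,.0325,.038).mean()-.5*s(c,.040,.038).mean())
    rim=best(lambda c:s(c,.058,.038)[proj(n,circ(c,.058,.038))[:,1]<proj(n,[[*c,.038]])[0,1]].mean()-s(c,.0525,.038)[proj(n,circ(c,.055,.038))[:,1]<proj(n,[[*c,.038]])[0,1]].mean())
    fg=best(lambda c:np.minimum(s(c,.0145,.05),90).mean()-s(c,.0185,.05).mean())
    print(n,"ring",P,"rim",rim,"ped",fg)
E
python3 fine.py
```

```text
Traceback (most recent call last):
  File "fine.py", line 9, in <module>
    P=best(lambda c:s(c,.036,.038).mean()+s(c,.051,.038).mean()*0-.5*s(c,.0325,.038).mean()-.5*s(c,.040,.038).mean())
  File "fine.py", line 8, in best
    k=np.argsort([-g(c) for c in grid])[:5];return np.mean([grid[i] for i in k],0).round(4)
                   ~^^^
  File "fine.py", line 9, in <lambda>
    P=best(lambda c:s(c,.036,.038).mean()+s(c,.051,.038).mean()*0-.5*s(c,.0325,.038).mean()-.5*s(c,.040,.038).mean())
                                          ~^^^^^^^^^^^^^
  File "fine.py", line 5, in <lambda>
    s=lambda c,R,z:mc(p,proj(n,circ(c,R,z))[:,::-1].T,order=1)
                        ~~~~^^^^^^^^^^^^^^^
  File "h.py", line 8, in proj
    m=optics.camera_model(n);f=200/np.tan(np.radians(m["vertical_fov"]/2))
ValueError: time passes only in moves, steps and waits
```

```bash
sed -i 's/^def proj/CM={}\ndef proj/; s/    m=optics.camera_model(n);f=200\/np.tan(np.radians(m\["vertical_fov"\]\/2))$/    m=CM[n] if n in CM else CM.setdefault(n,optics.camera_model(n));f=200\/np.tan(np.radians(m["vertical_fov"]\/2))/' h.py; sed -n 1,12p h.py; python3 fine.py; python3 -c "
from h import *
go([.5484,.0997,.042])"
```

```text
from bench import monitor, optics, r
import cv2,numpy as np
def cloud(n,d,m):
    f=200/np.tan(np.radians(m["vertical_fov"]/2)); v,u=np.mgrid[:400,:640]
    P=np.stack([(u-m["cx"])/f*d,(v-m["cy"])/f*d,d],-1)
    return (P-np.array(m["t"]))@np.array(m["R"])
CM={}
def proj(n,X):
    m=CM[n] if n in CM else CM.setdefault(n,optics.camera_model(n));f=200/np.tan(np.radians(m["vertical_fov"]/2))
    q=np.atleast_2d(X)@np.array(m["R"]).T+np.array(m["t"]); return q[:,:2]/q[:,2:]*f+[m["cx"],m["cy"]]
from scipy.optimize import minimize
from scipy.spatial.transform import Rotation as Ro
side ring [0.5495 0.104 ] rim [0.5485 0.1014] ped [0.5459 0.0997]
top ring [0.5496 0.0992] rim [0.5483 0.0994] ped [0.5474 0.0973]
t 10.5 tcp [ 0.6665 -0.1299  0.1823] w 0.017619422362463326
-x ang 42.008649545341285 tilt [-1.e-04  0.e+00 -1.e+00]
tool shift cm [-6.59 24.96 14.03]
```

Remaining offset is about 3.5 mm along the push direction. It's probably inside tolerance, but one more 3 mm nudge gives margin.

```bash
python3 -m crank '[[[-0.2,5,0],[0,0,0]],[[-0.2,5,0],[0,0,0]],[[-0.1,5,0],[0,0,0]],[[0,5,0],[0,0,0]],[[0,3,0],[0,0,0]]]';python3 -m crank '[[[0,2,0],[0,0,0]],[[0,0,2],[0,0,0]],[[0,0,3],[0,0,0]],[[0,0,3],[0,0,0]],[[0,0,0],[0,0,0]]]';python3 -m crank '[[[0,0,0],[0,0,0]],[[0,0,0],[0,0,0]]]'; python3 -c "
from h import *
go([.5484,.0997,.0425])"
```

```text
clock: 11.0
tcp_pos: [0.5137, 0.0473, 0.1823]
orientation: [1.131, -2.931, -0.002]
contact_force: [0.7, 0.3, 0.1]
grip_width: 0.0181
gripper_force: 0.0
clock: 11.5
tcp_pos: [0.5003, 0.0587, 0.0994]
orientation: [1.124, -2.927, -0.001]
contact_force: [-1.2, -0.5, 0.1]
grip_width: 0.0177
gripper_force: 0.0
clock: 11.7
tcp_pos: [0.5041, 0.0592, 0.1038]
orientation: [-1.125, 2.931, -0.001]
contact_force: [0.3, -0.1, -0.3]
grip_width: 0.018
gripper_force: 0.0
t 11.7 tcp [0.5041 0.0592 0.1038] w 0.01799615180804416
-x ang 41.99084394455271 tilt [ 2.3e-03  6.0e-04 -1.0e+00]
tool shift cm [-5.98  0.05  6.14]
```

```bash
python3 -m crank '[[[0,0.01,1.5],[0,0,0]],[[0,0.02,1.5],[0,0,0]],[[0,0,1.5],[0,0,0]],[[0,0,1.0],[0,0,0]],[[0,0,0.6],[0,0,0]]]';python3 -m crank '[[[0,0,0],[0,0,0]],[[0,0,0],[0,0,0]],[[0,0,0],[0,0,0]],[[0,0,0],[0,0,0]]]'; python3 -c "
from h import *
go([.5484,.0997,.0425])"
```

```text
clock: 12.2
tcp_pos: [0.5033, 0.0594, 0.0416]
orientation: [-1.126, 2.932, -0.0]
contact_force: [0.1, -0.1, -0.6]
grip_width: 0.0184
gripper_force: 0.0
clock: 12.6
tcp_pos: [0.5031, 0.0594, 0.0418]
orientation: [-1.126, 2.932, -0.0]
contact_force: [0.2, 0.7, -1.1]
grip_width: 0.0176
gripper_force: 0.0
t 12.6 tcp [0.5031 0.0594 0.0418] w 0.017622290867808286
-x ang 42.00388736758044 tilt [ 9.e-04  2.e-04 -1.e+00]
tool shift cm [-6.06 -0.03 -0.06]
```

```bash
python3 -m crank '[[[-0.5,0,0],[0,0,0]],[[-0.5,0,0],[0,0,0]],[[-0.5,0,0],[0,0,0]],[[-0.5,0,0],[0,0,0]],[[-0.4,0,0],[0,0,0]]]';python3 -m crank '[[[-0.2,0,0],[0,0,0]],[[-0.2,0,0],[0,0,0]],[[-0.15,0,0],[0,0,0]],[[-0.15,0,0],[0,0,0]],[[-0.15,0,0],[0,0,0]]]';python3 -m crank '[[[-0.15,0,0],[0,0,0]],[[-0.1,0,0],[0,0,0]],[[-0.1,0,0],[0,0,0]],[[0,0,0],[0,0,0]]]'; python3 -c "
from h import *
go([.5484,.0997,.042])"
python3 -m crank '[[[0.2,0,0],[0,0,0]],[[0.4,0,0],[0,0,0]],[[0.8,0,0],[0,0,0]],[[1,0,0],[0,0,0]],[[1,0,0],[0,0,0]]]';python3 -m crank '[[[0.4,0,-4],[0,0,0]],[[0,0,-5],[0,0,0]],[[0,0,-5],[0,0,0]],[[0,-5,0],[0,0,0]],[[0,-5,0],[0,0,0]]]';python3 -m crank '[[[0,-5,0],[0,0,0]],[[0,-5,0],[0,0,0]],[[0,-5,0],[0,0,0]],[[0,0,0],[0,0,0]],[[0,0,0],[0,0,0]]]'
python3 fine.py; python3 look.py 5 .549 .100
```

```text
clock: 13.1
tcp_pos: [0.521, 0.076, 0.0413]
orientation: [-1.127, 2.932, 0.0]
contact_force: [-0.5, 0.2, -0.4]
grip_width: 0.0179
gripper_force: 0.0
clock: 13.6
tcp_pos: [0.5269, 0.0811, 0.0413]
orientation: [1.126, -2.933, -0.0]
contact_force: [0.2, 0.4, -0.0]
grip_width: 0.0179
gripper_force: 0.0
clock: 14.0
tcp_pos: [0.5296, 0.0835, 0.0413]
orientation: [-1.126, 2.933, 0.0]
contact_force: [1.0, -0.7, -0.8]
grip_width: 0.0178
gripper_force: 0.0
t 14.0 tcp [0.5296 0.0835 0.0413] w 0.01784670086253347
-x ang 42.01332238168749 tilt [ 1.e-04  1.e-04 -1.e+00]
tool shift cm [-2.48 -0.06 -0.07]
clock: 14.5
tcp_pos: [0.5032, 0.0598, 0.0413]
orientation: [1.125, -2.933, 0.0]
contact_force: [0.0, -0.7, -0.2]
grip_width: 0.0178
gripper_force: 0.0
clock: 15.0
tcp_pos: [0.5693, -0.0163, 0.1841]
orientation: [-1.129, 2.926, -0.001]
contact_force: [0.2, 0.7, 0.4]
grip_width: 0.0177
gripper_force: 0.0
clock: 15.5
tcp_pos: [0.6678, -0.1297, 0.1804]
orientation: [1.121, -2.933, -0.001]
contact_force: [-0.1, 0.7, -0.1]
grip_width: 0.0178
gripper_force: 0.0
side ring [0.5495 0.104 ] rim [0.5485 0.1015] ped [0.5482 0.1024]
top ring [0.5496 0.0992] rim [0.5483 0.0991] ped [0.5487 0.0986]
side 0.046 169 mean [0.5466 0.0969] mid [0.5474 0.099 ]
side 0.085 89 mean [0.5464 0.0992] mid [0.5466 0.0998]
top 0.046 146 mean [0.5442 0.0978] mid [0.5492 0.099 ]
top 0.085 95 mean [0.548  0.0986] mid [0.5484 0.0987]
```

View pics/l5.png

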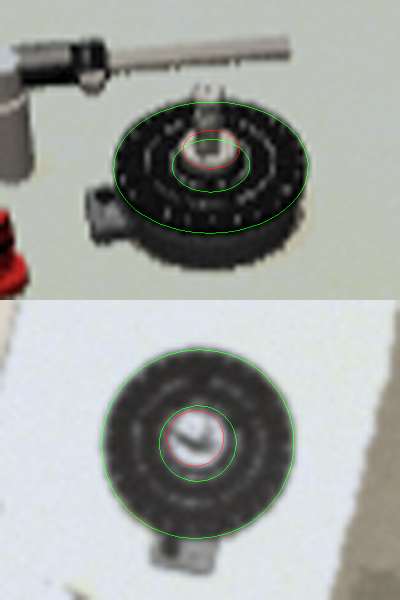

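The figurine stands upright and centred, at crop (196,438) in the top view, within about 2 mm of the ring and rim centre. The arm is clear, so I'm handing in.

```bash
python3 -c "
from bench import r
print(r.hand_in())"
```

```text
the job is handed in; nothing more can be done
None
```

The figurine now stands upright inside the smallest ring, about 2 mm from the platter's axis by my camera measurements (limit 6 mm). I moved it only with slow pushes on the pedestal, the arm was clear of the turntable, and I handed the job in at about 16 s; the verdict was not shown.

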